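# Put the immersion-oil dropper back in its holder

## Task

Take the small dropper bottle with the black cap and stand it upright in the one wide hole of the blue holder block, lowering it right to the bottom of the hole before you let go. Leave the red-capped dropper bottle standing where it is.

Things in the scene. Friction and masses are not known exactly. Their poses are not given: they have to be found in the camera images.
- oil_dropper: The bottle to move: small translucent greyish round dropper bottle with a pale, tan-striped label and a black cap, loose, standing upright on the worktop, about 30 to 60 g. 66 mm tall; body 26 mm in diameter from the foot up to 48 mm, cap 20 mm in diameter above that. Origin at the centre of its underside, z up along its axis. Held round the body with the fingertips 25 mm or more above its foot, the fingers stay clear of the holder.
- red_dropper: Another small bottle, amber with a red cap, loose, 26 mm in diameter and 66 mm tall, standing upright on the worktop at least 110 mm from the black-capped one (centre to centre). Not to be moved. Origin at the centre of its underside, z up.
- holder: Blue plastic holder block, 130 mm long (its x) by 70 mm wide (its y), top face 36 mm above the worktop, fixed to the worktop, at any heading. Three round blind holes with sharp edges, all 22 mm deep, on its long centre line: the wide one, 40 mm in diameter with a black floor, at x = -33 mm, and two narrow empty ones of 18 mm at x = +22 and +49 mm, too narrow for the bottle. Origin at the centre of its underside, z up.
- wide_bore_floor (a point): Centre of the flat floor of the wide hole, 14 mm above the worktop and 22 mm below the holder's top face; axes as the holder's.
Mind the look-alikes: they are no part of the job. Of the things like the holder, leave any that is pink; of the rest the smaller one is meant. What is meant by the oil_dropper is not purple, and is the smaller of those in its own colour.

How it is judged:
On the way:
1. the black-capped bottle is lowered into the wide hole to within 8 mm of its floor while still held (contact force between the fingers and oil_dropper above 0.5 N and horizontal distance between oil_dropper and wide_bore_floor below 0.012 m and z of oil_dropper in the frame of wide_bore_floor below 0.008 m), for 0.1 s.
At the end, for the whole second after the job is handed in: The black-capped bottle stands at rest in the wide hole, its foot within 4 mm of the hole's floor and within 12 mm of the hole's centre, upright within 10 degrees; the red-capped bottle stands upright within 10 degrees and within 20 mm of where it stood (horizontal distance between oil_dropper and wide_bore_floor below 0.012 m and z of oil_dropper in the frame of wide_bore_floor below 0.004 m and angle between each of oil_dropper, red_dropper's own z axis and vertical below 0.18 rad and linear speed of oil_dropper below 0.02 m/s and distance of red_dropper from where it was at the start of the episode below 0.02 m); the robot touches nothing.
It fails at once if the red-capped bottle is knocked over or carried off (angle between red_dropper's own z axis and vertical above 0.6 rad or distance of red_dropper from where it was at the start of the episode above 0.05 m).
It also fails if it takes over 42 s, if anything falls off the work surface, if the arm or the gripper's body presses on something with over 40 N, if the wrist force passes 120 N, or if a joint passes its speed limit or range.

## Robot

A 6-joint arm with a two-finger parallel gripper is mounted at the origin on a cart in front of the work surface, level with it; the furniture and walls round the work are solid. World frame = base frame: x ahead of the robot, y to its left, z up, the work surface at z = 0. Lengths are in m, angles in rad, forces in N, time in s.
With the tool pointing down it reaches from about 0.275 to 1 m from the base axis. Payload 8.4 kg.
Tool frame: the origin (TCP) lies on the centre line of the jaws, within the pads' length; the fingertips stand 17 mm ahead of it and the grasp point (between the pads) lies 2 mm behind it (bot.tcp_to_tips is the y of the fingertips in the tool frame, in m); y points along the fingers, z is the direction in which the jaws open and shut, and the axes are right-handed (so a half turn about y gives the same grasp; the last joint's range is limited). The gripper opens to 85 mm and grips with 20 to 120 N. Pads are 22 mm wide; open, the fingers measure 114 mm over their backs; the gripper's body (76 mm by 85 mm) begins 54 mm behind the grasp point. The pads swing forward as they close: fully open they stand 13 mm farther back than shut.
Start: joints at [-0.002, 0.353, 1.633, -0, 1.155, -0.002], TCP at [0.625, -0, 0.248] pointing down, gripper open.
Joint ranges: [-2.63, 2.63], [-0.92, 2.1], [0.06, 2.66], [-1.3, 4.44], [0, 2.69], [-3.02, 3.02]. Speed limits (rad/s): [2.22, 2.22, 2.79, 3.14, 3.14, 3.14].

## Interface

Orientations are given as a unit quaternion [x, y, z, w].
In Python, from workcell import bot, hand, kinematics, get_obs, vision, hand_in gives the robot as it stands. The module is installed in compiled form; this text tells all that it offers. Calls block until the motion is done:
- bot.reach(position, orientation): joint-space move of the TCP to a pose.
- bot.servo_line(position, ori=None, velocity=0.15): straight line of the TCP; ori=None keeps the orientation; velocity is the mean speed in m/s.
- bot.goto_joints(angles): joint-space move.
- hand.move_gripper(opening, strength=None): finger opening in m; strength is the grip in N (None keeps the last); returns when the fingers have stopped.
- bot.dwell(seconds).
- kinematics.solve_ik(position, orientation): joint angles nearest the present ones, or None.
- get_obs(): the state.
- vision.read_camera(name): name is "scene" or "side" or "wrist"; returns a dict with "frame" (420x560x3 uint8, red, green, blue), "intrinsics" (3x3 intrinsics, pixels), "view" (4x4, takes a point from world to camera coordinates). Camera axes: x right, y down, z forward; pixel columns grow to the right and rows downward; lengths in m; the calibration is good to about 2 mm. A picture is of the moment at which its call begins. There is no depth.
A pose or a line that the arm cannot do raises bot.IKError and nothing moves.
- hand_in(): hands the job in, once; it reports no verdict.
The state is a dict: "time_s": time; "joint_pos": joint angles; "joint_vel": joint speeds; "joint_efforts": joint torques, N m; "position": TCP position; "orientation": TCP orientation; "wrist_force": force on the tool from outside, world axes, zero at the start; "ft_torque": the same for the moment, N m; "gripper_width": finger opening in m.
Only numpy, scipy, OpenCV 4.12 (cv2) and the standard library are available. Lean on these libraries where they do the work, as an engineer would, in place of code of your own. Each camera call takes 0.05 s, during which the arm holds its last target.

## Working session

There is one attempt and no reset: what is moved stays moved. The work goes in short steps, each a Python script; the robot and the scene stay as the last script left them, time stands still between calls to the robot, and variables do not carry over. Pictures are saved under pics/ and viewed, and the job is handed in when it is done.

```bash
mkdir -p pics; ls; python3 - <<'E'
from workcell import bot,get_obs,vision
import cv2,numpy as np
o=get_obs();print(o["time_s"],o["position"],o["orientation"],bot.tcp_to_tips)
for n in("scene","side","wrist"):
    d=vision.read_camera(n);cv2.imwrite(f"pics/{n}0.png",d["frame"][:,:,::-1]);np.savez(f"{n}0.npz",**d)
    print(n,d["intrinsics"].round(1).tolist(),d["view"].round(3).tolist())
E
```

```text
pics
0.0 [6.24549352e-01 1.04331232e-05 2.47572709e-01] [ 0.50034171 -0.50034048  0.49965154 -0.4996658 ] 0.017
scene [[446.2, 0.0, 288.6], [0.0, 446.2, 209.4], [0.0, 0.0, 1.0]] [[0.872, -0.488, 0.026, -0.376], [-0.17, -0.352, -0.92, 0.14], [0.459, 0.798, -0.39, 0.797], [0.0, 0.0, 0.0, 1.0]]
side [[444.7, 0.0, 269.3], [0.0, 444.7, 205.4], [0.0, 0.0, 1.0]] [[0.918, -0.396, 0.011, -0.405], [-0.161, -0.398, -0.903, 0.154], [0.362, 0.827, -0.429, 0.873], [0.0, 0.0, 0.0, 1.0]]
wrist [[327.8, 0.0, 273.6], [0.0, 327.8, 207.2], [0.0, 0.0, 1.0]] [[1.0, 0.001, -0.001, -0.624], [0.001, -0.956, 0.293, -0.039], [-0.0, -0.293, -0.956, 0.378], [0.0, 0.0, 0.0, 1.0]]
```

View pics/scene0.png

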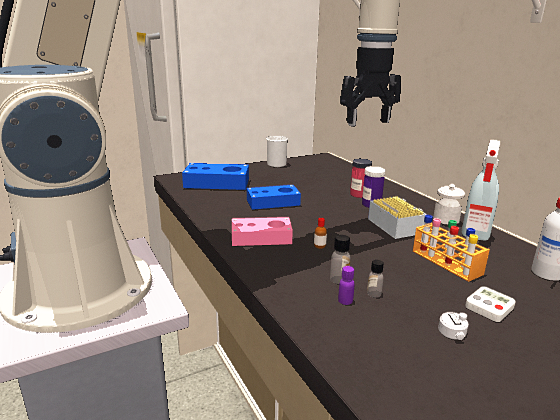

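View pics/side0.png

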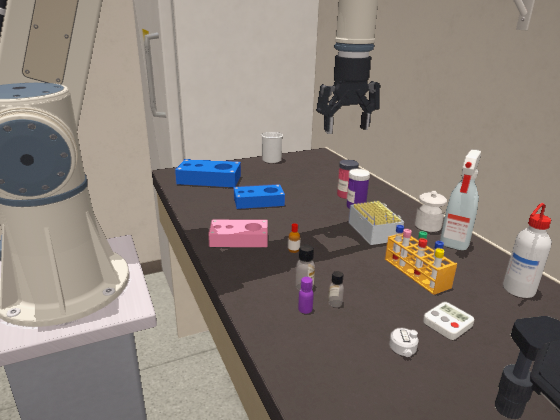

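View pics/wrist0.png

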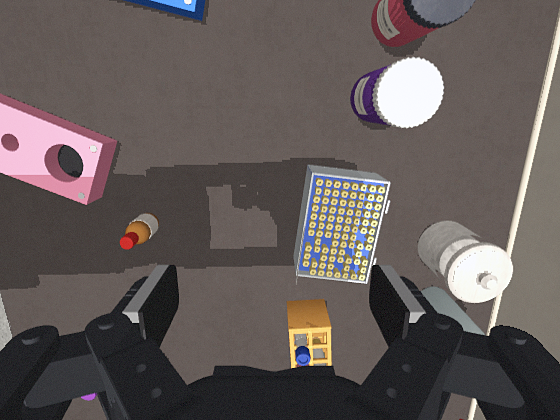

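The scene view shows the larger black-capped bottle at about (340,258), the purple one at (347,285) and the small target at (376,280). The smaller blue holder is at (273,196) and the red-capped bottle is at (320,235). I'll zoom in to get precise pixel positions.

```bash
python3 - <<'E'
import cv2,numpy as np
rows=[]
for n,(bx,by),(hx,hy) in(("scene",(325,225),(235,175)),("side",(285,235),(222,175))):
    f=cv2.imread(f"pics/{n}0.png")
    a=cv2.resize(f[by:by+85,bx:bx+75],None,fx=5,fy=5,interpolation=cv2.INTER_NEAREST)[:300*2]
    b=cv2.resize(f[hy:hy+50,hx:hx+80],None,fx=5,fy=5,interpolation=cv2.INTER_NEAREST)
    cv2.imwrite(f"pics/{n}_b.png",a);rows.append(b)
cv2.imwrite("pics/hold.png",np.vstack(rows))
cv2.imwrite("pics/bot.png",np.hstack([cv2.imread("pics/scene_b.png"),cv2.imread("pics/side_b.png")]))
E
```

```text
(no output)
```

View pics/bot.png

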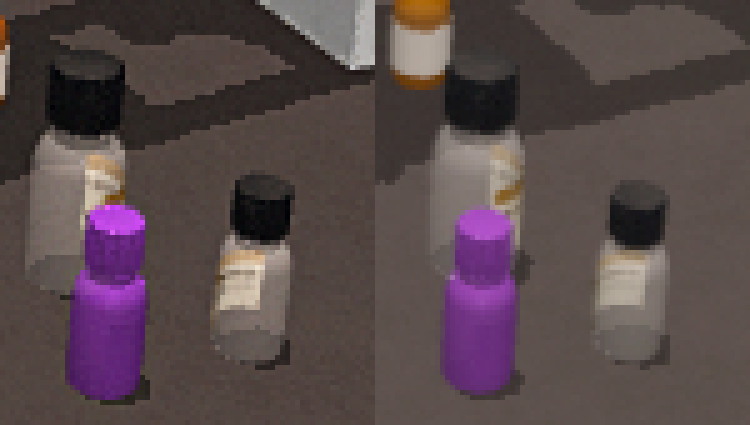

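View pics/hold.png

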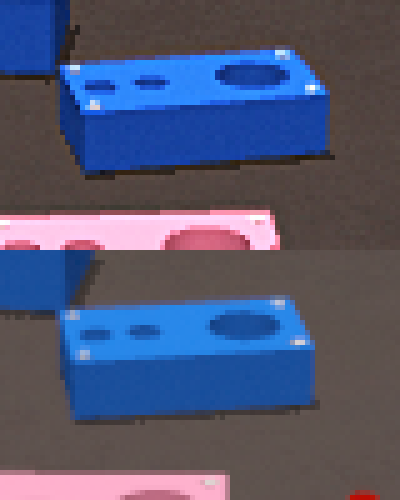

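```bash
cat > h.py <<'E'
import numpy as np
def ray(d,uv,z):
    K,V=d["intrinsics"],d["view"];R,t=V[:3,:3],V[:3,3];c=-R.T@t
    r=R.T@np.linalg.inv(K)@np.array([*uv,1.]);return c+r*(z-c[2])/r[2]
def proj(d,P):
    q=d["intrinsics"]@(d["view"][:3,:3]@np.asarray(P)+d["view"][:3,3]);return q[:2]/q[2]
E
python3 - <<'E'
from h import *
S=np.load("scene0.npz");D=np.load("side0.npz")
for n,z,a,b in[("cap",.066,(377.3,260.9),(337.3,271.9)),("foot",0,(374.5,293.2),(335.2,303.5)),("wide",.036,(284.9,189.5),(270.3,189.3)),
 ("n1",.036,(264.5,190.9),(250.3,190.7)),("n2",.036,(254.5,191.7),(240.7,191.5)),
 ("FL",.036,(251.5,197.1),(236,196.5)),("BL",.036,(246.5,188.1),(233.5,187)),("BR",.036,(294.5,184.5),(279.5,183.8)),("FR",.036,(300.5,193.5),(284,193)),
 ("purplecap",.066,(348,268),(306.7,280)),("purplefoot",0,(345.5,300.5),(305.7,310.5)),("bigfoot",0,(337,279),(305,287)),("red",.066,(321.5,222),(294.5,227.5)),]:
    print(n,ray(S,a,z).round(4)[:2],ray(D,b,z).round(4)[:2])
E
```

```text
cap [ 0.4636 -0.2555] [ 0.4646 -0.253 ]
foot [ 0.4645 -0.2571] [ 0.4626 -0.2586]
wide [0.5288 0.197 ] [0.5301 0.2012]
n1 [0.4753 0.2106] [0.4759 0.2126]
n2 [0.4491 0.2165] [0.4499 0.2172]
FL [0.4259 0.1849] [0.4272 0.191 ]
BL [0.4415 0.2499] [0.4421 0.2538]
BR [0.5715 0.22  ] [0.5696 0.2274]
FR [0.5512 0.1536] [0.5542 0.1645]
purplecap [ 0.4029 -0.2521] [ 0.4017 -0.2543]
purplefoot [ 0.4041 -0.2518] [ 0.4025 -0.2555]
bigfoot [ 0.4315 -0.1866] [ 0.4345 -0.1912]
red [ 0.4652 -0.0748] [ 0.468  -0.0716]
```

```bash
cat >> h.py <<'E'
from scipy.spatial.transform import Rotation as Rn
Q0=Rn.from_quat([.5,-.5,.5,-.5])
def q(deg): return (Rn.from_euler('z',deg,degrees=True)*Q0).as_quat()
E
python3 - <<'E'
from h import *
from workcell import bot,kinematics,get_obs,vision,hand
import cv2
print(Q0.as_matrix())
for y in(55,-125,50,60,0,30,-30):
    for p in([.464,-.256,.2],[.464,-.256,.04],[.53,.199,.2],[.53,.199,.055]):
        s=kinematics.solve_ik(p,q(y)); print(y,p,None if s is None else np.round(s,2))
hand.move_gripper(.05)
bot.reach([.464,-.256,.2],q(55))
d=vision.read_camera("wrist");np.savez("w1.npz",**d);cv2.imwrite("pics/w1.png",d["frame"][:,:,::-1])
for z in(0,.066):print(proj(d,[.464,-.256,z]))
print(get_obs()["position"],get_obs()["time_s"])
E
```

```text
[[ 0.  0.  1.]
 [-1.  0.  0.]
 [ 0. -1.  0.]]
55 [0.464, -0.256, 0.2] [-0.51  0.26  1.88 -0.    1.   -1.47]
55 [0.464, -0.256, 0.04] [-0.51  0.5   1.98 -0.    0.66 -1.47]
55 [0.53, 0.199, 0.2] [ 0.36  0.31  1.81 -0.    1.02 -0.6 ]
55 [0.53, 0.199, 0.055] [ 0.36  0.52  1.9  -0.    0.73 -0.6 ]
-125 [0.464, -0.256, 0.2] [-0.51  0.26  1.88 -0.    1.    1.67]
-125 [0.464, -0.256, 0.04] [-0.51  0.5   1.98 -0.    0.66  1.67]
-125 [0.53, 0.199, 0.2] [ 0.36  0.31  1.81 -0.    1.02  2.54]
-125 [0.53, 0.199, 0.055] [ 0.36  0.52  1.9  -0.    0.73  2.54]
50 [0.464, -0.256, 0.2] [-0.51  0.26  1.88 -0.    1.   -1.38]
50 [0.464, -0.256, 0.04] [-0.51  0.5   1.98 -0.    0.66 -1.38]
50 [0.53, 0.199, 0.2] [ 0.36  0.31  1.81 -0.    1.02 -0.52]
50 [0.53, 0.199, 0.055] [ 0.36  0.52  1.9  -0.    0.73 -0.52]
60 [0.464, -0.256, 0.2] [-0.51  0.26  1.88 -0.    1.   -1.55]
60 [0.464, -0.256, 0.04] [-0.51  0.5   1.98 -0.    0.66 -1.55]
60 [0.53, 0.199, 0.2] [ 0.36  0.31  1.81 -0.    1.02 -0.69]
60 [0.53, 0.199, 0.055] [ 0.36  0.52  1.9  -0.    0.73 -0.69]
0 [0.464, -0.256, 0.2] [-0.51  0.26  1.88 -0.    1.   -0.51]
0 [0.464, -0.256, 0.04] [-0.51  0.5   1.98 -0.    0.66 -0.51]
0 [0.53, 0.199, 0.2] [ 0.36  0.31  1.81 -0.    1.02  0.36]
0 [0.53, 0.199, 0.055] [ 0.36  0.52  1.9  -0.    0.73  0.36]
30 [0.464, -0.256, 0.2] [-0.51  0.26  1.88 -0.    1.   -1.03]
30 [0.464, -0.256, 0.04] [-0.51  0.5   1.98 -0.    0.66 -1.03]
30 [0.53, 0.199, 0.2] [ 0.36  0.31  1.81 -0.    1.02 -0.17]
30 [0.53, 0.199, 0.055] [ 0.36  0.52  1.9  -0.    0.73 -0.17]
-30 [0.464, -0.256, 0.2] [-0.51  0.26  1.88 -0.    1.    0.02]
-30 [0.464, -0.256, 0.04] [-0.51  0.5   1.98 -0.    0.66  0.02]
-30 [0.53, 0.199, 0.2] [ 0.36  0.31  1.81 -0.    1.02  0.88]
-30 [0.53, 0.199, 0.055] [ 0.36  0.52  1.9  -0.    0.73  0.88]
[273.73948491 183.09893087]
[273.77891006 201.08115534]
[ 0.4646628  -0.25567946  0.20022585] 1.9583
```

View pics/w1.png

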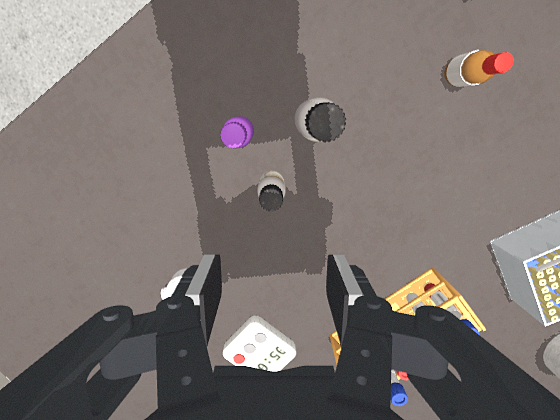

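The wrist view shows the target cap at (271,200), against a prediction of (273.8,201), so they agree within 2 mm. I'll grasp now.

```bash
python3 - <<'E'
from h import *
from workcell import bot,get_obs,vision,hand
import cv2
d=np.load("w1.npz");p=ray(d,(271,200),.066);print(p)
x,y=(p[:2]+2*np.array([.464,-.2555]))/3;print(x,y)
bot.servo_line([x,y,.11],q(55),.15)
bot.servo_line([x,y,.043],q(55),.08)
hand.move_gripper(.0,35)
print(get_obs()["gripper_width"],get_obs()["wrist_force"])
bot.servo_line([x,y,.22],q(55),.15)
o=get_obs();print(o["gripper_width"],o["position"],o["time_s"])
for n in("scene","wrist"):
    d=vision.read_camera(n);np.savez(f"{n}2.npz",**d);cv2.imwrite(f"pics/{n}2.png",d["frame"][:,:,::-1])
E
```

```text
[ 0.46193857 -0.25733669  0.066     ]
0.46331285573164394 -0.25611223112034875
0.02479265539208188 [ 0.48269939 -0.43087093  4.03443223]
0.024499004403609314 [ 0.46281745 -0.25582036  0.21910307] 5.3583
```

View pics/scene2.png

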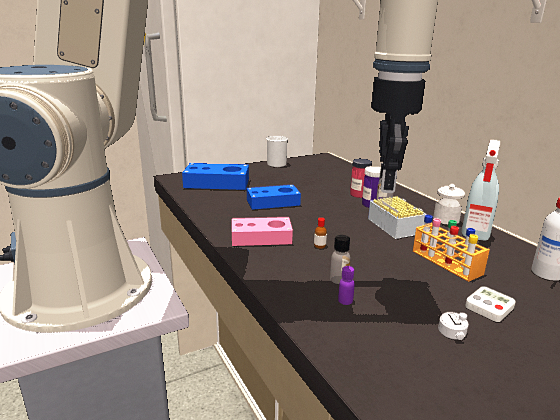

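View pics/wrist2.png

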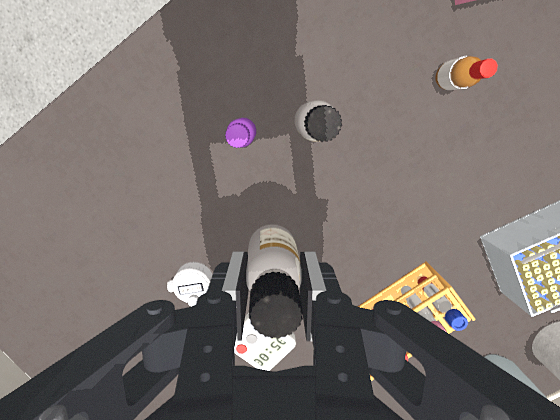

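The bottle is held between the pads (width 24.5 mm). The wrist view shows it hanging with its cap at (275,305) and its foot near (275,232). Next I'll look at the wide hole from above.

```bash
python3 - <<'E'
from h import *
from workcell import bot,get_obs,vision
import cv2
T=get_obs()["position"]; d=np.load("wrist2.npz")
print("held cap/foot pred",proj(d,T+[0,0,.023]),proj(d,T-[0,0,.043]))
bot.reach([.53,.199,.22],q(0))
o=get_obs();print(o["gripper_width"],o["position"],o["time_s"])
for n in("side","wrist"):
    d=vision.read_camera(n);np.savez(f"{n}3.npz",**d);cv2.imwrite(f"pics/{n}3.png",d["frame"][:,:,::-1])
print(proj(d,[.53,.199,.036]),proj(d,o["position"]-[0,0,.043]))
E
```

```text
held cap/foot pred [275.282563   321.87838717] [274.74028567 247.36667686]
0.024675253165472744 [0.53013686 0.19837285 0.21992049] 7.1417
[273.40941949 186.0966205 ] [273.68294347 246.12803332]
```

View pics/wrist3.png

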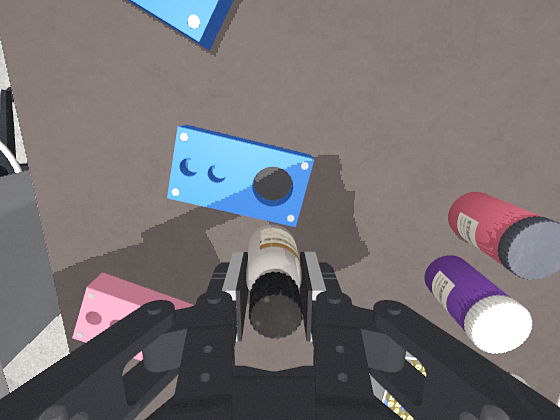

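View pics/side3.png

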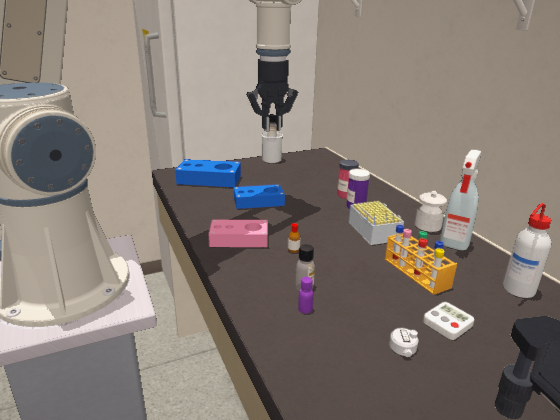

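The wrist view shows the wide hole's rim centred at about (273,184), against a prediction of (273.4,186.1). That puts the hole at (0.530, 0.200). I'll refine it with an ellipse fit and then lower the bottle.

```bash
python3 - <<'E'
from h import *
from workcell import bot,get_obs,vision
import cv2
d=np.load("wrist3.npz");f=d["frame"].astype(int)
m=((f.max(2)<70)).astype(np.uint8);m[:155]=0;m[215:]=0;m[:,:240]=0;m[:,300:]=0
c=max(cv2.findContours(m,0,1)[0],key=cv2.contourArea);e=cv2.fitEllipse(cv2.convexHull(c));print(e,cv2.contourArea(c),ray(d,e[0],.036))
a=ray(d,e[0],.036)[:2]; a=a if np.hypot(*(a-[.530,.200]))<.005 else np.array([.53,.2]);print(a)
x,y=a
bot.servo_line([x,y,.11],q(0),.15)
o=get_obs();print(o["position"],o["wrist_force"])
bot.servo_line([x,y,.11],q(0),.05)
for n in("scene","side"):
    d=vision.read_camera(n);cv2.imwrite(f"pics/{n}4.png",cv2.resize(d["frame"][130:230,210:330,::-1],None,fx=5,fy=5,interpolation=cv2.INTER_CUBIC))
o=get_obs();print(o["position"],o["time_s"]);np.save("xy.npy",a)
E
```

```text
Traceback (most recent call last):
cv2.error: OpenCV(4.12.0) /io/opencv/modules/imgproc/src/shapedescr.cpp:361: error: (-201:Incorrect size of input array) There should be at least 5 points to fit the ellipse in function 'fitEllipseNoDirect'
```

```bash
python3 - <<'E'
from h import *
from workcell import bot,get_obs,vision
import cv2
d=np.load("wrist3.npz");f=d["frame"].astype(int)
print(f[184,240:312:4].tolist())
cv2.imwrite("pics/z3.png",cv2.resize(d["frame"][140:230,220:330,::-1],None,fx=6,fy=6,interpolation=cv2.INTER_NEAREST))
E
```

```text
[[130, 211, 255], [129, 211, 255], [130, 211, 255], [63, 122, 215], [69, 69, 74], [68, 68, 74], [71, 72, 72], [75, 76, 77], [69, 66, 73], [71, 69, 71], [76, 75, 75], [75, 77, 76], [73, 72, 73], [30, 59, 123], [85, 153, 241], [84, 154, 242], [88, 156, 243], [104, 89, 81]]
```

View pics/z3.png

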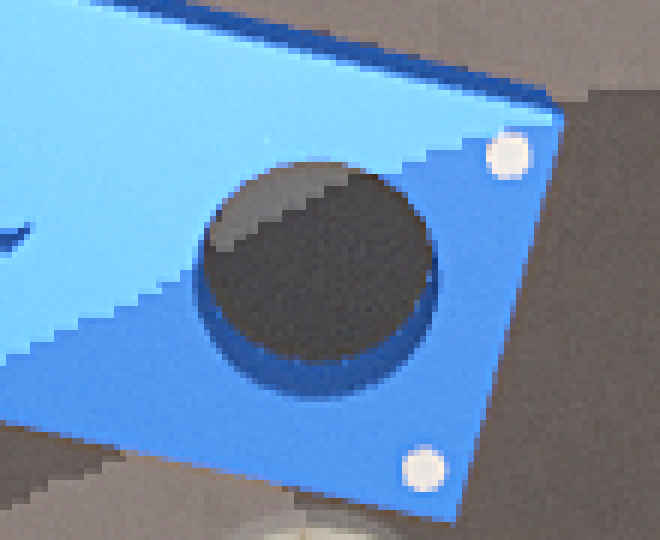

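The zoomed view puts the rim centre at about (272.2,186.2), which is (0.529, 0.199). That's within 1 mm of the two-camera estimate.

```bash
python3 - <<'E'
from h import *
from workcell import bot,get_obs,vision
import cv2
a=ray(np.load("wrist3.npz"),(272.2,186.2),.036)[:2];print(a);np.save("xy.npy",a);x,y=a
bot.servo_line([x,y,.11],q(0),.15)
bot.dwell(.3)
o=get_obs();print(o["position"],o["wrist_force"],o["time_s"])
for n in("scene","side"):
    d=vision.read_camera(n);cv2.imwrite(f"pics/{n}4.png",cv2.resize(d["frame"][130:230,220:320,::-1],None,fx=5,fy=5,interpolation=cv2.INTER_CUBIC))
E
python3 -c "
import cv2,numpy as np
cv2.imwrite('pics/s4.png',cv2.resize(np.hstack([cv2.imread('pics/scene4.png'),cv2.imread('pics/side4.png')]),(800,400)))"
```

```text
[0.5288334  0.19889771]
[0.52918136 0.19904463 0.11066081] [-0.18621309 -0.34843947  0.10082298] 8.425
```

View pics/s4.png

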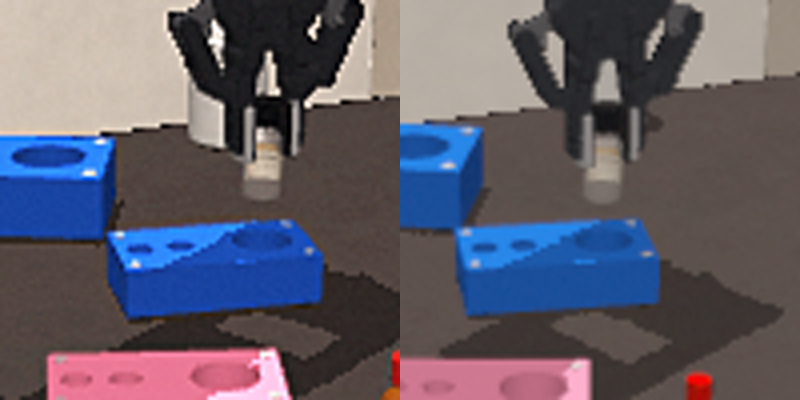

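The bottle hangs upright over the wide hole in both views. I'll lower it and watch for floor contact.

```bash
python3 - <<'E'
from h import *
from workcell import bot,get_obs,vision
x,y=np.load("xy.npy")
bot.servo_line([x,y,.082],q(0),.1)
bot.servo_line([x,y,.062],q(0),.04)
bot.dwell(.2);f0=get_obs()["wrist_force"];print(f0,get_obs()["position"])
z=.062
while z>.052:
    z-=.001;bot.servo_line([x,y,z],q(0),.02);bot.dwell(.1)
    o=get_obs();f=o["wrist_force"];print(round(z,4),o["position"].round(4),f.round(2))
    if abs(f-f0).max()>5: break
bot.dwell(.2);print(get_obs()["wrist_force"],get_obs()["time_s"])
import cv2
d=vision.read_camera("scene");e=vision.read_camera("side")
cv2.imwrite("pics/s5.png",cv2.resize(np.hstack([k["frame"][130:230,220:320,::-1] for k in(d,e)]),(800,400)))
E
```

```text
[ 0.90870445 -0.75618617 -0.26978922] [0.52900144 0.19894929 0.06221543]
0.061 [0.5288 0.1989 0.061 ] [0.43 0.04 0.5 ]
0.06 [0.5288 0.1989 0.06  ] [ 0.49 -0.01  0.12]
0.059 [0.5288 0.1989 0.059 ] [ 0.15  0.48 -0.41]
0.058 [0.5288 0.1989 0.058 ] [-0.24 -0.33 -1.3 ]
0.057 [0.5289 0.199  0.0575] [-1.45  0.26  7.3 ]
[-2.14618652 -0.44726749  5.72747606] 11.7583
```

View pics/s5.png

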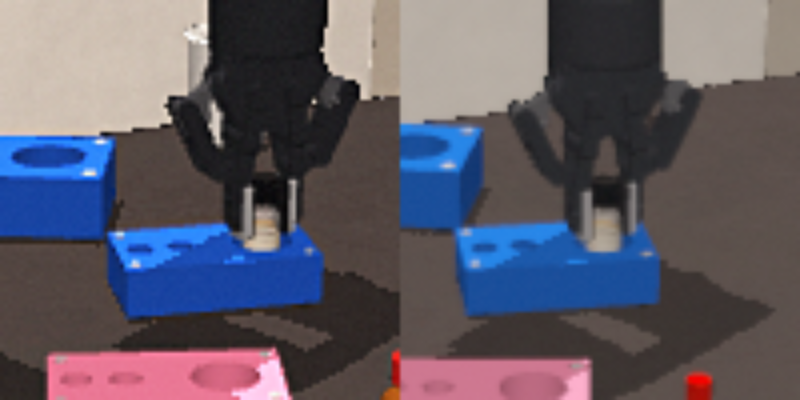

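Contact came at TCP z = 0.0575, where a foot on the hole floor predicts 0.057, and the bottle sits inside the hole. I'll release it and retreat.

```bash
python3 - <<'E'
from h import *
from workcell import bot,get_obs,vision,hand
import cv2
x,y=np.load("xy.npy")
hand.move_gripper(.05);bot.dwell(.2)
bot.servo_line([x,y,.13],q(0),.08)
bot.servo_line([x,y,.25],q(0),.15)
bot.dwell(.3)
o=get_obs();print(o["position"],o["wrist_force"],o["time_s"])
w=vision.read_camera("wrist");d=vision.read_camera("scene");e=vision.read_camera("side")
r=[cv2.resize(k,(400,300)) for k in(d["frame"][130:265,180:360,::-1],e["frame"][130:265,180:360,::-1],w["frame"][130:280,170:370,::-1])]
cv2.imwrite("pics/s6.png",np.vstack([np.hstack(r[:2]),np.hstack([r[2],0*r[2]])]))
print(proj(w,[x,y,.080]),proj(w,[x,y,.036]))
E
```

```text
[0.52859467 0.19881851 0.249364  ] [ 0.36153291 -0.38250365  0.04721022] 14.7417
[274.04206472 190.45170424] [273.99995494 180.21225627]
```

View pics/s6.png

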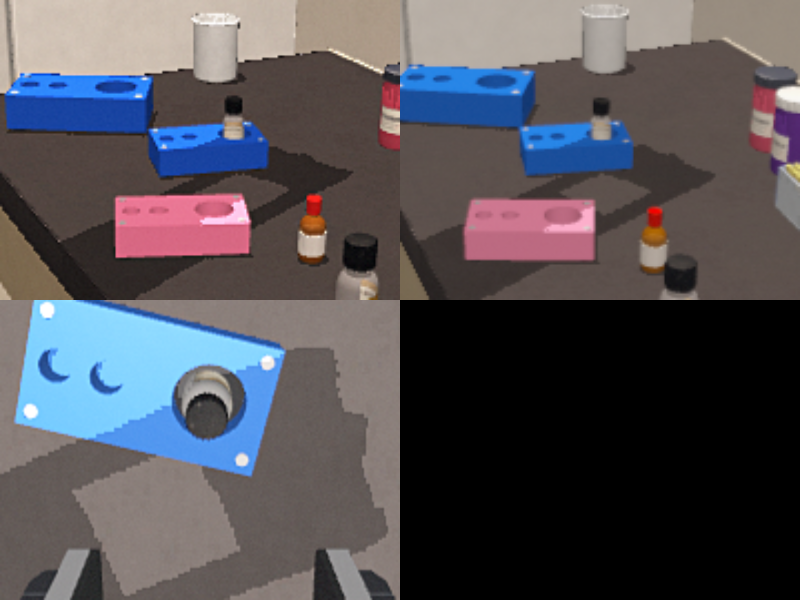

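The bottle stands upright in the wide hole. Its cap shows at wrist pixel (273.5,186.5) against a prediction of (274,190.5), about 2 mm off. The red bottle hasn't moved.

```bash
python3 -c "
from workcell import hand_in;print(hand_in())"
```

```text
the job is handed in; nothing more can be done
None
```

The small black-capped bottle is standing upright in the wide hole of the smaller blue holder. I handed the job in at about 15 s of the 42 s allowed; the hand-in gives no verdict.

- **Lowering:** I held the bottle by its body with the fingertips about 26 mm above its foot. I lowered it in 1 mm steps until it touched the hole floor. Contact came at tool height 57.5 mm (57 mm expected), with about 7 N on the wrist, and only then did I open the fingers.
- **Final position:** the last pictures show the bottle upright and near the centre of the hole, its cap about 2–3 mm from the predicted spot. The gripper was 0.25 m up, clear of everything, with almost no force on the wrist.
- **Other objects:** the red-capped bottle and the look-alikes appear unmoved in the pictures.
- **Disagreements:** my position estimates for the hole from the three cameras differed by up to 4 mm. I used the wrist camera's value. I measured its rim centre by eye on a zoomed picture, because my automatic fit failed. A rough reading of the held bottle suggested a tilt of about 3 degrees, well under the 10 degree limit.

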